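Close the cast carton and hold the spring clip open over its lips

ROBOT

A 7-joint arm with a two-finger parallel gripper is mounted at the origin on a cart in front of the work surface, level with it; the furniture and walls round the work are solid. World frame = base frame: x ahead of the robot, y to its left, z up, the work surface at z = 0. Lengths are in m, angles in rad, forces in N, time in s.
With the tool pointing down it reaches from about 0.425 to 0.8 m from the base axis. Payload 8.3 kg.
Tool frame: the origin (TCP) lies between the finger pads; the fingertips stand robot.tcp_to_tips ahead of it and the grasp point (between the pads) lies 3 mm ahead of it (robot.tcp_to_tips is the distance from the TCP to the fingertips, in m); z points along the fingers, y is the line along which they close (so a half turn about z gives the same grasp; the last joint's range is limited). The gripper opens to 85 mm and grips with 20 to 120 N. Pads are 22 mm wide; open, the fingers measure 114 mm over their backs; the gripper's body (76 mm by 85 mm) begins 54 mm behind the grasp point. The pads swing forward as they close: fully open they stand 13 mm farther back than shut.
Start: joints at [-1.172, 0.383, 0.016, 1.37, -0.006, 1.388, -0.046], TCP at [0.278, 0.56, 0.253] pointing down, gripper open.
Joint ranges: [-2.95, 2.95], [-0.25, 2.06], [-1.52, 1.56], [0.18, 2.33], [-1.44, 4.58], [0.02, 2.06], [-3.01, 3.01]. Speed limits (rad/s): [2.39, 2.39, 3.01, 3.01, 3.14, 3.14, 3.14].

INTERFACE

Orientations are given as a 3x3 rotation matrix whose columns are the frame's x, y, z axes.
In Python, from workcell import robot gives the robot as it stands.
- The arm moves only by the shell command python3 -m inch 'ROWS' [FORCE]. ROWS is JSON, a list of rows, each a list of 7 numbers: the turn, a rotation vector about the tool's x, y, z in units of pi rad (1.0 is pi rad), then the shift along the tool's x, y, z in units of 0.5 m (1.0 is 0.5 m), then the closure, from 0 (fully open) to 1 (shut). In form: [[ax, ay, az, dx, dy, dz, fingers], ...]. A call has 1 to 12 rows; each row is the pose to reach, as a shift and turn from the pose commanded when the call began, along the tool's axes at that moment, turning the shorter way round; what a row does not reach only later rows make up. A row lasts 1/12 s, in which the tool goes at most 41.7 mm and 7.16 degrees, less where a joint would pass 70% of its speed; a pose out of reach is approached as far as the arm can. A call with a number of a shift or a turn outside -1 to 1 is refused whole. A call with a gripper value outside its range is refused whole. The fingers move at their own pace and stop on an object; FORCE is the grip in N (left out, the last holds). Time passes only in rows, so rows that repeat a pose let the fingers close. It gives the time, the measured TCP pose, the force, the opening and the grip force at its end, in the units of the state.
- robot.get_state(): the state, without advancing time (a new reading comes with each control period).
- robot.read_camera(name): name is "scene" or "top"; returns the picture (400x640x3 uint8, blue, green, red); there is no depth.
- robot.camera_model(name): a dict with "fx", "fy", "cx", "cy" (pixels), "R" (3x3) and "t" (3): a world point X has camera coordinates R X + t. Camera axes: x right, y down, z forward; pixel columns grow to the right and rows downward; lengths in m; the calibration is good to about 2 mm. A picture is of the moment at which its call begins. camera_model takes no time and is no camera call.
- robot.job_done(): hands the job in; it is judged then, once.
The state is a dict: "t": time; "joint_positions": joint angles; "joint_vel": joint speeds; "tau": joint torques, N m; "tcp_pos": TCP position; "eef_rot": TCP orientation; "force": force on the tool from outside, world axes, zero at the start; "moment": the same for the moment, N m; "opening": opening from 0.0 (shut) to 1.0 (fully open); "grip_force": force on a finger pad.
Only numpy, scipy, OpenCV 4.12 (cv2) and the standard library are available. Lean on these libraries where they do the work, as an engineer would, in place of code of your own. Each camera call takes 0.05 s, during which the arm holds its last target. There are 200 camera calls.

TASK

The plaster cast is packed: fold both lid flaps of the carton down, so that their two lips stand up side by side in the middle. Then squeeze the handles of the blue spring clip, lift it off its stand and lower its gaping jaws over the middle of the two lips, along them, with one jaw on each side. Finish holding it there, squeezed wide open and upright, the tops of the lips well inside its mouth but the clip not touching the carton; do not let go, and leave the other things on the bench where they are.

Things in the scene. Friction and masses are not known exactly. Their poses are not given: they have to be found in the camera images.
- carton: Brown cardboard carton, fixed in place, open on top, a cast inside below the rim. 100 mm along its x, 92 mm along its y, walls 64 mm high, 3 mm thick. Origin: centre of its underside, z up. A lid flap is hinged along each side y = +46 and y = -46 mm, at z = 64 mm, axis parallel to x. Pushing a flap or its lip from outside to the middle, above the rim, folds it; pressing down on the panel brings it home.
- flap_left (a joint): Hinge of the flap on the carton's y = +46 mm side: a panel 44.5 x 98 mm with a lip 28 mm high, 2.5 mm thick, square to it along its free edge. 0: down (stop), panel level, lip upright; 1.57: panel upright, lip pointing outward; more: leaning outward, to 2.1. Stiff crease (0.025 N m friction): stays where it is left.
- flap_right (a joint): Hinge of the equal flap on the carton's y = -46 mm side; same values as flap_left.
- ridge (a point): Point fixed to the carton on its z axis, 92 mm above its underside: the middle of the top edge of the two lips once both flaps are down. The lips then stand side by side in the carton's x-z plane, together 5.5 mm thick, 98 mm long along x, 28 mm high.
- clip: Blue spring clip like a large clothes peg, parked upright, 50 g. Origin: on its pivot axis. x along the pivot (33 mm wide), z up to the handles, y the line along which handles and jaws move. Handles: flat plates 28 mm wide, to 50 mm above the pivot; tops 57 mm apart over the outside when shut; squeezed fully they are parallel, 26 mm over the outside. Jaws: to 40 mm below the pivot.
- clip_left (a joint): Opening of the clip: angle of each lever from shut (both turn alike). 0: shut; about 0.04 parked; 0.33: squeezed to the stop, jaws then gape 24 mm at the tips, 22 mm at 16 mm below the pivot; the pivot barrel fills the top 8 mm of the mouth. Squeezed 36 mm above the pivot it takes 5 N to start and 9 N to open fully: grip with 20 to 30 N.
- clip_stand: Fixed clip stand: dark base plate 80 x 60 x 10 mm with an upright aluminium plate 60 mm long in x and 4 mm thick in y, top edge at z = 56 mm. Origin: centre of its underside. The clip straddles this plate near its middle, its barrel resting on the top edge.
- wax_jar: Bystander: brown jar with white lid, 52 x 52 x 48 mm, origin at the centre of its underside. Leave it alone.
- glue_bottle: Bystander: small white bottle with yellow cap, 24 x 24 x 76 mm, origin at the centre of its underside. Leave it alone.
- cast_blue: Bystander: dental cast with a blue base, 56 x 66 x 42 mm, origin at the centre of its underside. Leave it alone.
Not all that is in view belongs to the job. Leave any green look-alike of the clip_stand alone.

How it is judged:
By the outcome, as a careful person would: the job done as asked, in the order asked, and still so for the second after the job is handed in, while the arm keeps its last pose, push and grip.
It also fails if it takes over 61 s, if anything falls off the work surface, if the arm or the gripper's body presses on something with over 40 N, if the wrist force passes 120 N, or if a joint passes its speed limit or range.

## Working session

There is one attempt and no reset: what is moved stays moved. The work goes in short steps, Python scripts to look and compute and a shell command to move; the robot and the scene stay as the last step left them, time stands still between calls to the robot, and variables do not carry over. Pictures are saved under pics/ and viewed, at most 10 in all, crops included, and the job is handed in when it is done.

```bash
ls; mkdir -p pics; python3 - <<'E'
from workcell import robot
import cv2,numpy as np
s=robot.get_state();print(s['t'],s['tcp_pos'],s['eef_rot'],s['opening'],robot.tcp_to_tips)
for n in('scene','top'):
    im=robot.read_camera(n);cv2.imwrite(f'pics/{n}0.png',im)
    m=robot.camera_model(n);R=np.array(m['R']);print(n,m['fx'],m['cx'],m['cy'],-R.T@np.array(m['t']),R.round(2).tolist())
E
```

```text
pics
0.0 [0.27822036 0.55916573 0.2522788 ] [[-8.95276356e-01  4.45510406e-01 -8.50990409e-04]
 [ 4.45511219e-01  8.95274674e-01 -1.73545441e-03]
 [-1.12928369e-05 -1.93283707e-03 -9.99998132e-01]] 0.9981584835517723 0.022
scene 470.15149975132493 315.2951001477273 198.6220764177708 [-0.0246224  -0.74322464  0.79630797] [[0.69, -0.73, 0.01], [-0.47, -0.45, -0.76], [0.55, 0.52, -0.65]]
top 458.0921166935538 320.01980327253125 199.54767219972152 [ 0.43460993 -0.18871661  1.29199379] [[-0.03, -1.0, -0.01], [-0.99, 0.03, -0.1], [0.1, 0.01, -0.99]]
```

View pics/scene0.png

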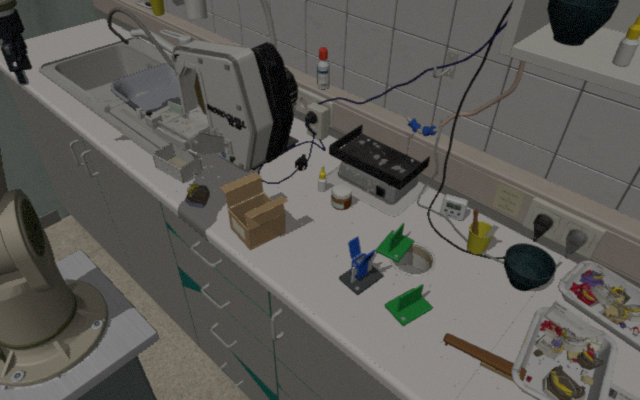

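View pics/top0.png

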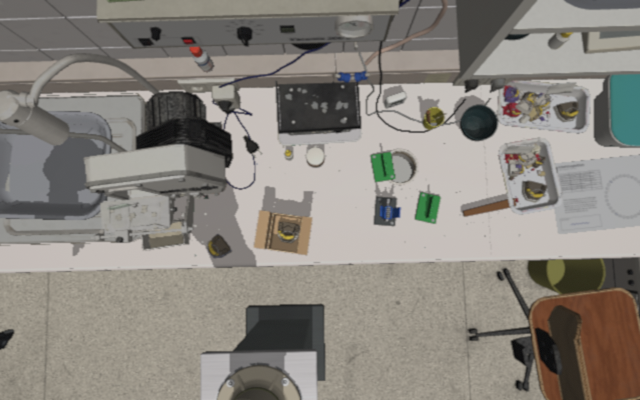

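Scene view: open carton at (255,215), blue clip at (360,262) on a dark stand, green look-alike stands at (397,243) and (408,305), jar (341,198), bottle (322,180). Top view: carton (283,233), clip (388,211), green stands (383,167) and (428,207), cast (218,245). Could be taken for the clip or stand: blue clip (388,211), the two green stands, and the blue knob thing at the wall (352,76). I choose (388,211), because it is blue and on a dark base. Close crop next.

```bash
python3 - <<'E'
import cv2,numpy as np
s=cv2.imread('pics/scene0.png');t=cv2.imread('pics/top0.png')
def c(im,u,v):return cv2.resize(im[v:v+60,u:u+80],(400,300),interpolation=cv2.INTER_CUBIC)
cv2.imwrite('pics/m0.png',np.vstack([np.hstack([c(s,215,175-8),c(s,325,232)]),np.hstack([c(t,245,200),c(t,350,180)])]))
E
```

```text
(no output)
```

View pics/m0.png

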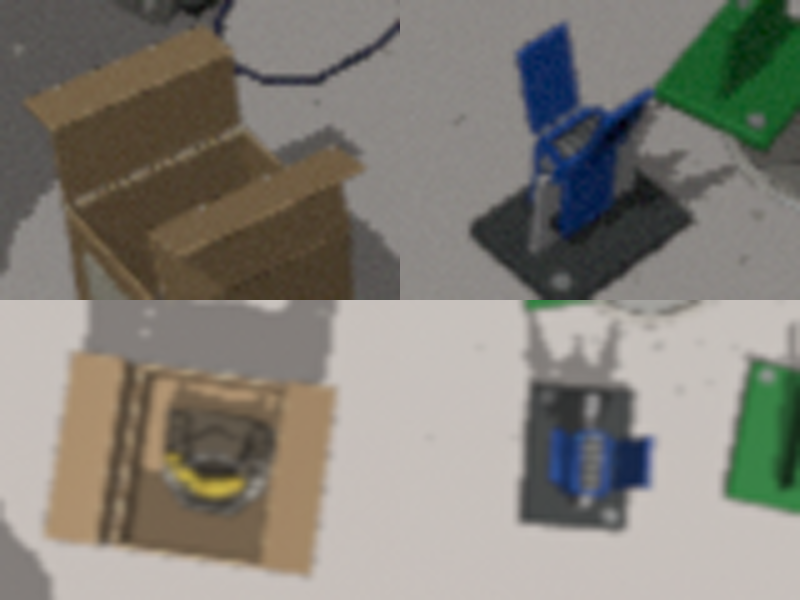

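```bash
cat > h.py <<'E'
from workcell import robot
import numpy as np,cv2
M={n:robot.camera_model(n) for n in('scene','top')}
def ray(n,p):
    m=M[n];R=np.array(m['R']);d=R.T@np.array([(p[0]-m['cx'])/m['fx'],(p[1]-m['cy'])/m['fy'],1]);return -R.T@np.array(m['t']),d/np.linalg.norm(d)
def pl(n,p,z):
    o,d=ray(n,p);return o+d*(z-o[2])/d[2]
def tri(ps,pt):
    A=np.zeros((3,3));b=np.zeros(3);L=[ray('scene',ps),ray('top',pt)]
    for o,d in L:
        Q=np.eye(3)-np.outer(d,d);A+=Q;b+=Q@o
    X=np.linalg.solve(A,b);return X,max(np.linalg.norm((np.eye(3)-np.outer(d,d))@(X-o)) for o,d in L)
def proj(n,X):
    m=M[n];c=np.array(m['R'])@X+np.array(m['t']);return m['fx']*c[0]/c[2]+m['cx'],m['fy']*c[1]/c[2]+m['cy']
E
python3 - <<'E'
from h import *
S=lambda u,v:(215+u/5-.4,167+v/5-.4)
T=lambda u,v:(245+u/5-.4,200+(v-300)/5-.4)
P={'Lfree_near':((25,100),(45,538)),'Lfree_far':((205,28),(72,352)),'Lbend_near':((55,128),(104,543)),'Lbend_far':((237,48),(130,362)),
'Rbend_near':((150,238),(262,560)),'Rbend_far':((325,150),(282,385)),'Rfree_near':((165,258),(312,575)),'Rfree_far':((362,170),(337,387))}
for k,(a,b) in P.items():
    X,e=tri(S(*a),T(*b));print(k,X.round(4),round(e,4))
print('hingeL scene',pl('scene',S(75,205),.064).round(4),pl('scene',S(243,130),.064).round(4))
print('hingeL top',pl('top',T(108,540),.064).round(4),pl('top',T(128,365),.064).round(4))
# stand plate
im=cv2.imread('pics/top0.png');hsv=cv2.cvtColor(im,cv2.COLOR_BGR2HSV)
m=((hsv[...,2]<90)).astype(np.uint8);b=np.zeros_like(m);b[194:230,370:402]=1;m&=b
c=max(cv2.findContours(m,0,2)[0],key=cv2.contourArea);r=cv2.minAreaRect(c);print(r)
for p in [(376.6,196.6),(396.4,197.6),(395,226),(373.8,224.6)]: print(pl('top',(p[0]-.4,p[1]-.4),.01).round(4))
for n in('scene','top'):
    im=cv2.imread(f'pics/{n}0.png');h=cv2.cvtColor(im,cv2.COLOR_BGR2HSV);m=cv2.inRange(h,(105,130,60),(125,255,255))
    k,l,st,ce=cv2.connectedComponentsWithStats(m);print([(x.tolist(),y.round(1).tolist()) for x,y in zip(st,ce) if x[4]>30][1:])
s=cv2.imread('pics/scene0.png');t=cv2.imread('pics/top0.png')
cv2.imwrite('pics/m1.png',np.hstack([cv2.resize(s[165:265,218:298],(400,500),interpolation=2),cv2.resize(s[230:300,330:386],(400,500),interpolation=2)]))
E
```

```text
Lfree_near [ 0.4373 -0.0081  0.109 ] 0.0007
Lfree_far [ 0.5332 -0.0229  0.106 ] 0.0009
Lbend_near [ 0.433  -0.0382  0.1123] 0.0005
Lbend_far [ 0.5267 -0.0541  0.1144] 0.0011
Rbend_near [ 0.4216 -0.118   0.1033] 0.0012
Rbend_far [ 0.5123 -0.131   0.1057] 0.0002
Rfree_near [ 0.4122 -0.1431  0.1141] 0.0028
Rfree_far [ 0.5096 -0.1593  0.1125] 0.0008
hingeL scene [ 0.4363 -0.0392  0.064 ] [ 0.5273 -0.0545  0.064 ]
hingeL top [ 0.4348 -0.0345  0.064 ] [ 0.5282 -0.0465  0.064 ]
((386.5, 210.5), (27.0, 23.0), 90.0)
[ 0.5706 -0.3392  0.01  ]
[ 0.5663 -0.3947  0.01  ]
[ 0.4867 -0.3874  0.01  ]
[ 0.4922 -0.3284  0.01  ]
[([409, 119, 11, 12, 73], [413.8, 124.7]), ([423, 126, 12, 10, 84], [428.2, 130.3]), ([349, 237, 26, 42, 380], [358.4, 257.5])]
[([339, 73, 11, 9, 65], [344.6, 76.9]), ([355, 72, 11, 10, 71], [359.5, 76.1]), ([380, 206, 6, 13, 66], [382.7, 211.9]), ([389, 208, 10, 11, 72], [394.2, 212.4])]
```

View pics/m1.png

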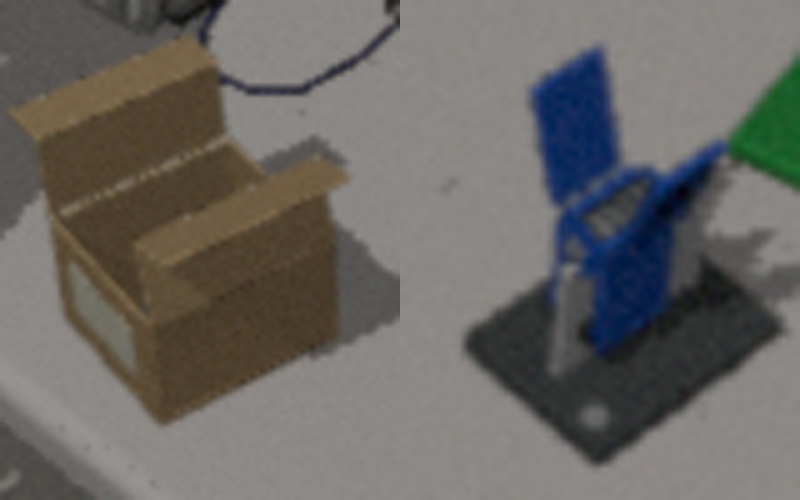

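```bash
python3 - <<'E'
from h import *
A=lambda u,v:(218+u/5-.4,165+v/5-.4)
k=50/7
B=lambda u,v:(330+(u-400)/k-.4,230+v/k-.4)
for n,p,z in [('botNR',(162,423),0),('botNL',(72,322),0),('botFR',(338,345),0),('rimNR',(155,322),.064),('rimNL',(55,215),.064),('rimFL',(225,138),.064)]:print(n,pl('scene',A(*p),z).round(4))
for p in [(468,338),(598,458),(783,323)]:print('plate',pl('scene',B(*p),.01).round(4))
# clip: near handle etc. parked: pivot z~.056+.004..; handle tops z~+50mm
for n,p in [('L top near',(532,92)),('L top far',(605,48)),('R top far',(728,143))]: print(n,pl('scene',B(*p),.11).round(4))
T=lambda u,v:(350+(u-400)/5-.4,180+(v-300)/5-.4)
for n,p in [('Ltop near',(549,485)),('Ltop far',(552,430)),('Rtop far',(652,437)),('Rtop near',(648,488))]: print(n,pl('top',T(*p),.11).round(4))
E
```

```text
botNR [ 0.4186 -0.1249  0.    ]
botNL [ 0.4318 -0.0429  0.    ]
botFR [ 0.5102 -0.1464 -0.    ]
rimNR [ 0.4207 -0.1256  0.064 ]
rimNL [ 0.4347 -0.0375  0.064 ]
rimFL [ 0.5273 -0.0523  0.064 ]
plate [ 0.493  -0.3326  0.01  ]
plate [ 0.4855 -0.3896  0.01  ]
plate [ 0.5636 -0.3975  0.01  ]
L top near [ 0.5071 -0.3386  0.11  ]
L top far [ 0.5351 -0.3424  0.11  ]
R top far [ 0.5301 -0.3908  0.11  ]
Ltop near [ 0.5069 -0.3337  0.11  ]
Ltop far [ 0.5353 -0.3364  0.11  ]
Rtop far [ 0.5303 -0.3879  0.11  ]
Rtop near [ 0.504  -0.3847  0.11  ]
```

```bash
python3 - <<'E'
from h import *
print('box',tri((178,157),(165,235)));print('cast',pl('top',(218,245),.03),pl('scene',(199,192),.03))
print('machR',tri((294,80),(231,155)), tri((240,165),(225,182)))
c=np.array([.4725,-.09]);y=np.radians(-9.1);u=np.array([np.cos(y),np.sin(y)]);v=np.array([-u[1],u[0]])
s=robot.get_state();R=s['eef_rot'];p=s['tcp_pos']
def d(X): return (R.T@(np.array(X)-p)/.5).round(3)
print(d([.33,.30,.27]),d([.41,.12,.27]))
w=c-.015*u+.1*v;print(w,d([*w,.2]),d([*w,.112]))
E
```

```text
box (array([0.47771689, 0.24101862, 0.04760758]), np.float64(0.00214066110240378))
cast [0.44535076 0.10220786 0.03      ] [0.44127074 0.0959067  0.03      ]
machR (array([ 0.65683712, -0.00384734,  0.29541193]), np.float64(0.02243872796291893)) (array([0.60166477, 0.0940289 , 0.03333131]), np.float64(0.02144549786191556))
[-0.324 -0.418 -0.034] [-0.627 -0.669 -0.034]
[0.4735046  0.01111375] [-0.838 -0.807  0.106] [-0.838 -0.807  0.282]
```

```bash
python3 -m inch '[[0,0,-0.03,-0.08,-0.10,-0.03,1],[0,0,-0.06,-0.16,-0.2,-0.03,1],[0,0,-0.097,-0.24,-0.31,-0.03,1],[0,0,-0.097,-0.32,-0.42,-0.03,1],[0,0,-0.097,-0.324,-0.42,-0.03,1],[0,0,-0.097,-0.324,-0.42,-0.03,1],[0,0,-0.097,-0.324,-0.42,-0.03,1],[0,0,-0.097,-0.42,-0.50,-0.03,1],[0,0,-0.097,-0.52,-0.58,-0.03,1],[0,0,-0.097,-0.627,-0.669,-0.03,1],[0,0,-0.097,-0.627,-0.669,-0.03,1],[0,0,-0.097,-0.627,-0.669,-0.03,1]]' 25
cat >> h.py <<'E'
c=np.array([.4725,-.09]);_y=np.radians(-9.1);u=np.array([np.cos(_y),np.sin(_y)]);v=np.array([-u[1],u[0]])
def cart(x,y,z): return np.array([*(c+x*u+y*v),z])
def d(X,yaw=None):
    s=robot.get_state();R=np.array(s['eef_rot']);return (R.T@(np.array(X)-s['tcp_pos'])/.5).round(4).tolist()
def inC():
    s=robot.get_state();q=s['tcp_pos'];yy=np.degrees(np.arctan2(s['eef_rot'][1][1],s['eef_rot'][0][1]))
    print('t',round(s['t'],2),'cart',((q[:2]-c)@np.array([u,v]).T*1000).round(1),'z',round(q[2]*1000,1),'yaw y',round(yy,2),'F',np.round(s['force'],1),'op',round(s['opening'],3))
E
python3 - <<'E'
from h import *
inC();print(d(cart(-.015,.1,.2)),d(cart(-.015,.1,.112)))
E
```

```text
t: 1.1
tcp_pos: [0.4108, 0.1165, 0.2683]
eef_rot: [[-0.987, 0.159, 0.0], [0.159, 0.987, -0.0], [-0.0, -0.0, -1.0]]
force: [0.8, 0.4, -1.1]
opening: -0.002
grip_force: 0.0
t 1.1 cart [-93.5 194.1] z 268.3 yaw y 80.82 F [ 0.8  0.4 -1.1] op -0.002
[-0.1573, -0.188, 0.1366] [-0.1573, -0.1879, 0.3126]
```

```bash
python3 -m inch '[[0,0,0,-0.06,-0.07,0.05,1],[0,0,0,-0.12,-0.14,0.1,1],[0,0,0,-0.157,-0.188,0.14,1],[0,0,0,-0.157,-0.188,0.2,1],[0,0,0,-0.157,-0.188,0.26,1],[0,0,0,-0.157,-0.188,0.312,1],[0,0,0,-0.157,-0.188,0.312,1],[0,0,0,-0.157,-0.188,0.312,1],[0,0,0,-0.157,-0.188,0.312,1]]' 
python3 -m inch '[[0,0,0,0,-0.02,0,1],[0,0,0,0,-0.04,0,1],[0,0,0,0,-0.06,0,1],[0,0,0,0,-0.08,0,1],[0,0,0,0,-0.1,0,1],[0,0,0,0,-0.12,0,1],[0,0,0,0,-0.14,0,1],[0,0,0,0,-0.15,0,1],[0,0,0,0,-0.15,0,1]]'
python3 - <<'E'
from h import *
inC();im=robot.read_camera('scene');cv2.imwrite('pics/a.png',cv2.resize(im[130:280,190:350],(640,600),interpolation=2))
E
```

```text
t: 1.85
tcp_pos: [0.4736, 0.0155, 0.1136]
eef_rot: [[-0.988, 0.156, 0.001], [0.156, 0.988, 0.0], [-0.001, 0.0, -1.0]]
force: [0.2, 0.2, 0.4]
opening: 0.005
grip_force: 0.0
t: 2.6
tcp_pos: [0.4607, -0.0604, 0.1122]
eef_rot: [[-0.987, 0.159, -0.0], [0.159, 0.987, -0.0], [0.0, -0.0, -1.0]]
force: [-0.2, 0.1, -0.5]
opening: -0.0
grip_force: 0.0
t 2.6 cart [-16.3  27.4] z 112.2 yaw y 80.88 F [-0.2  0.1 -0.5] op -0.0
```

View pics/a.png

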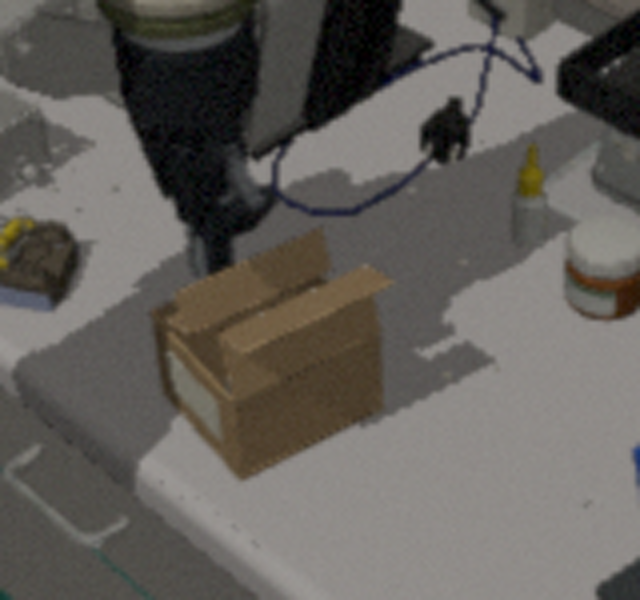

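The left lip (about 260,270 in the crop) is now folded most of the way. The right flap is untouched. Next I press the panel down.

```bash
python3 -m inch '[[0,0,0,0,-0.008,0.01,1],[0,0,0,0,-0.008,0.02,1],[0,0,0,0,-0.008,0.03,1],[0,0,0,0,-0.008,0.04,1],[0,0,0,0,-0.008,0.04,1],[0,0,0,0,-0.008,0.04,1]]' 
python3 -m inch '[[0,0,0,0,0,0.003,1],[0,0,0,0,0,0.006,1],[0,0,0,0,0,0.006,1]]' | grep -E 'tcp|force'
python3 -m inch '[[0,0,0,0,0,0.002,1],[0,0,0,0,0,0.004,1],[0,0,0,0,0,0.004,1]]'| grep -E 'tcp|force'
python3 -m inch '[[0,0,0,0,0,0.002,1],[0,0,0,0,0,0.004,1],[0,0,0,0,0,0.004,1]]'| grep -E 'tcp|force'
```

```text
t: 3.15
tcp_pos: [0.4602, -0.0626, 0.0918]
eef_rot: [[-0.988, 0.156, -0.001], [0.156, 0.988, -0.0], [0.001, -0.0, -1.0]]
force: [0.3, -0.9, 0.6]
opening: 0.002
grip_force: 0.0
tcp_pos: [0.4606, -0.0627, 0.0892]
force: [-0.0, 0.1, -0.2]
grip_force: 0.0
tcp_pos: [0.4607, -0.0628, 0.0883]
force: [-6.0, 0.2, 13.4]
grip_force: 7.0
tcp_pos: [0.4608, -0.0629, 0.0878]
force: [-15.0, 2.3, 35.4]
grip_force: 17.9
```

```bash
python3 -m inch '[[0,0,0,0,0,-0.08,1],[0,0,0,0,0,-0.16,1],[0,0,0,0,0,-0.21,1],[0,0,0,0,-0.07,-0.21,1],[0,0,0,0,-0.15,-0.21,1],[0,0,0,0,-0.22,-0.21,1],[0,0,0,0,-0.26,-0.15,1],[0,0,0,0,-0.26,-0.1,1],[0,0,0,0,-0.26,-0.044,1],[0,0,0,0,-0.26,-0.044,1]]' >/dev/null
python3 - <<'E'
from h import *
inC()
E
python3 -m inch '[[0,0,0,0,0.02,0,1],[0,0,0,0,0.04,0,1],[0,0,0,0,0.06,0,1],[0,0,0,0,0.08,0,1],[0,0,0,0,0.1,0,1],[0,0,0,0,0.12,0,1],[0,0,0,0,0.14,0,1],[0,0,0,0,0.152,0,1],[0,0,0,0,0.158,0,1],[0,0,0,0,0.158,0,1]]' | grep -E 'force'
python3 - <<'E'
from h import *
inC()
E
```

```text
t 4.73 cart [ -19.1 -104.7] z 103.0 yaw y 80.96 F [-1.2  0.2  0.2] op -0.006
force: [-0.1, 0.4, 1.0]
grip_force: 0.0
t 5.57 cart [-16.  -25.2] z 107.3 yaw y 81.07 F [-0.1  0.4  1. ] op -0.001
```

```bash
python3 -m inch '[[0,0,0,0,0.003,0.01,1],[0,0,0,0,0.003,0.02,1],[0,0,0,0,0.003,0.03,1],[0,0,0,0,0.003,0.034,1],[0,0,0,0,0.003,0.034,1],[0,0,0,0,0.003,0.034,1]]' | grep -E 'tcp|force'
python3 -m inch '[[0,0,0,0,0,0.002,1],[0,0,0,0,0,0.004,1],[0,0,0,0,0,0.004,1]]' | grep -E 'tcp|force'
python3 -m inch '[[0,0,0,0,0,0.002,1],[0,0,0,0,0,0.002,1]]'| grep -E 'tcp|force'
```

```text
tcp_pos: [0.4525, -0.1119, 0.09]
force: [-0.0, 0.3, 0.1]
grip_force: 0.0
tcp_pos: [0.4529, -0.1118, 0.0886]
force: [-1.6, -1.0, 3.6]
grip_force: 1.6
tcp_pos: [0.453, -0.1118, 0.0883]
force: [-6.0, 1.0, 13.8]
grip_force: 7.2
```

```bash
python3 - <<'E'
from h import *
print(d([.519,-.3625,.2]))
E
python3 -m inch '[[0,0,0,0,0,-0.08,1],[0,0,0,0,0,-0.16,1],[0,0,0,0,0,-0.22,1],[0,0,0,0,-0.08,-0.23,1],[0,0,0,0,-0.16,-0.23,0.5],[0,0,0,0,-0.24,-0.23,0],[0,0,0,0,-0.32,-0.23,0],[0,0,0,0,-0.32,-0.23,0],[0,0,0,0,-0.32,-0.23,0]]' | grep tcp
python3 - <<'E'
from h import *
inC();print(d([.519,-.3625,.2]))
I=[]
for n,(a,b,e,f) in {'scene':(160,310,215,415),'top':(180,255,250,410)}.items():
    im=robot.read_camera(n);cv2.imwrite(f'pics/b_{n}.png',im)
    I.append(cv2.resize(im[a:b,e:f],(600,int(600*(b-a)/(f-e))),interpolation=2))
I=np.vstack(I);I=cv2.resize(I,None,fx=.8,fy=.8) if I.shape[0]<=750 else I
print(I.shape);cv2.imwrite('pics/b.png',I)
E
```

```text
[-0.209, -0.4743, -0.2236]
tcp_pos: [0.4265, -0.2725, 0.2024]
t 7.23 cart [ -16.6 -187.5] z 202.4 yaw y 80.67 F [ 0.1  1.2 -0.2] op 0.707
[-0.2118, -0.1476, 0.005]
(585, 480, 3)
```

View pics/b.png

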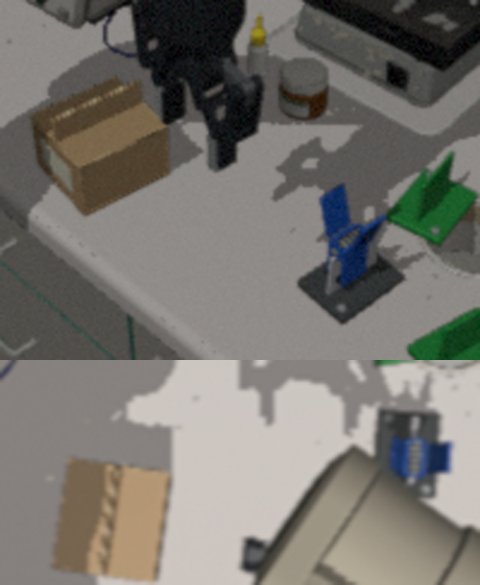

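Top and scene views: both flaps are down, with lips together from scene crop (55,135) to (138,85). The clip is still parked at (350,240). I refine the carton centre, then go over the clip.

```bash
python3 - <<'E'
from h import *
S=lambda a,b:(215+a/2.4-.4,160+b/2.4-.4)
T=lambda a,b:(250+a/3-.4,180+(b-360)/3-.4)
A,B=pl('scene',S(55,135),.092),pl('scene',S(138,83),.092);print('ridge scene',A,B,(A+B)/2,np.degrees(np.arctan2(*(B-A)[1::-1])))
im=cv2.imread('pics/b_top.png');h=cv2.cvtColor(im,cv2.COLOR_BGR2HSV);m=cv2.inRange(h,(5,60,40),(25,255,255));b=np.zeros_like(m);b[200:262,255:315]=255;m&=b
q=max(cv2.findContours(m,0,2)[0],key=cv2.contourArea);r=cv2.minAreaRect(q);bx=cv2.boxPoints(r);print(r)
P=np.array([pl('top',p,.064) for p in bx]);print(P.round(4),P.mean(0),[np.linalg.norm(P[i]-P[i-1]).round(4) for i in range(4)])
im=cv2.imread('pics/b_scene.png');h=cv2.cvtColor(im,cv2.COLOR_BGR2HSV);m=cv2.inRange(h,(5,60,40),(25,255,255));b=np.zeros_like(m);b[180:255,220:290]=255;m&=b
q=max(cv2.findContours(m,0,2)[0],key=cv2.contourArea).reshape(-1,2);i=q[:,1].argmax();print('lowest',q[i],pl('scene',q[i],0),'left',q[q[:,0].argmin()],'right',q[q[:,0].argmax()])
E
python3 -m inch '[[0,0,-0.0155,-0.07,-0.05,0,0],[0,0,-0.0155,-0.14,-0.1,0,0],[0,0,-0.0155,-0.212,-0.148,0,0],[0,0,-0.0155,-0.212,-0.148,0,0],[0,0,-0.0155,-0.212,-0.148,0,0],[0,0,-0.0155,-0.212,-0.148,0,0]]' | grep -E 'tcp|opening'
python3 - <<'E'
from h import *
inC();print(d([.519,-.3625,.15]),d([.519,-.3625,.102]))
im=robot.read_camera('scene');cv2.imwrite('pics/e.png',cv2.resize(im[190:300,310:420],(600,600),interpolation=2))
E
```

```text
ridge scene [ 0.41365517 -0.10004899  0.092     ] [ 0.51671738 -0.09993655  0.092     ] [ 0.46518628 -0.09999277  0.092     ] 0.06250939615713967
((286.8499755859375, 233.04998779296875), (34.223968505859375, 37.193817138671875), 8.130102157592773)
[[ 0.4309 -0.0373  0.064 ]
 [ 0.529  -0.0528  0.064 ]
 [ 0.5136 -0.1436  0.064 ]
 [ 0.4158 -0.1274  0.064 ]] [ 0.47233841 -0.09029059  0.064     ] [np.float64(0.0914), np.float64(0.0993), np.float64(0.0921), np.float64(0.0991)]
lowest [250 249] [ 0.4190034  -0.12440546  0.        ] left [228 208] right [285 231]
tcp_pos: [0.5212, -0.358, 0.2014]
opening: 1.001
t 7.83 cart [  90.4 -256.9] z 201.4 yaw y 83.88 F [-0.1 -0.2  0.3] op 1.001
[0.0031, -0.0095, 0.1029] [0.003, -0.0096, 0.1989]
```

View pics/e.png

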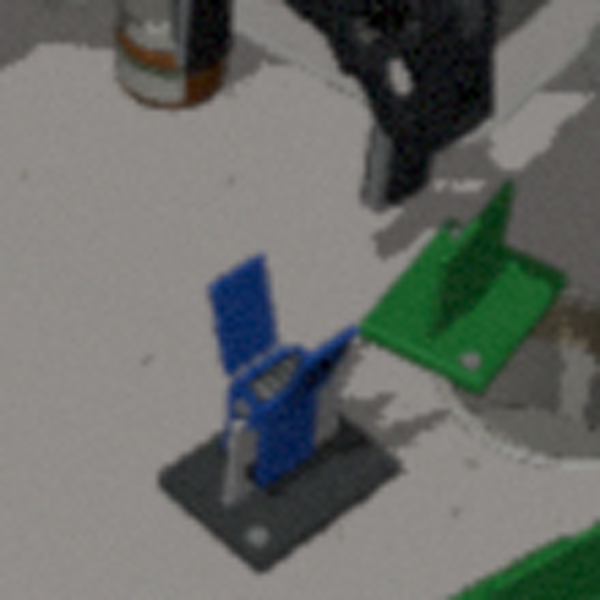

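The view shows the clip upright at (270,380), with the fingers in line above it. Descending.

```bash
python3 -m inch '[[0,0,0,0.003,-0.0095,0.03,0],[0,0,0,0.003,-0.0095,0.08,0],[0,0,0,0.003,-0.0095,0.12,0],[0,0,0,0.003,-0.0095,0.16,0],[0,0,0,0.003,-0.0095,0.19,0],[0,0,0,0.003,-0.0095,0.197,0],[0,0,0,0.003,-0.0095,0.197,0],[0,0,0,0.003,-0.0095,0.197,0]]' | grep -E 'tcp|force'
python3 - <<'E'
from h import *
inC();s=robot.get_state();print(s['tcp_pos'])
im=robot.read_camera('scene');cv2.imwrite('pics/f.png',cv2.resize(im[190:300,310:420],(600,600),interpolation=2))
E
```

```text
tcp_pos: [0.5193, -0.3634, 0.1054]
force: [-0.3, -0.4, 0.1]
grip_force: 0.0
t 8.55 cart [  89.4 -262.5] z 105.4 yaw y 83.83 F [-0.3 -0.4  0.1] op 0.999
[ 0.51928881 -0.36337531  0.10541089]
```

View pics/f.png

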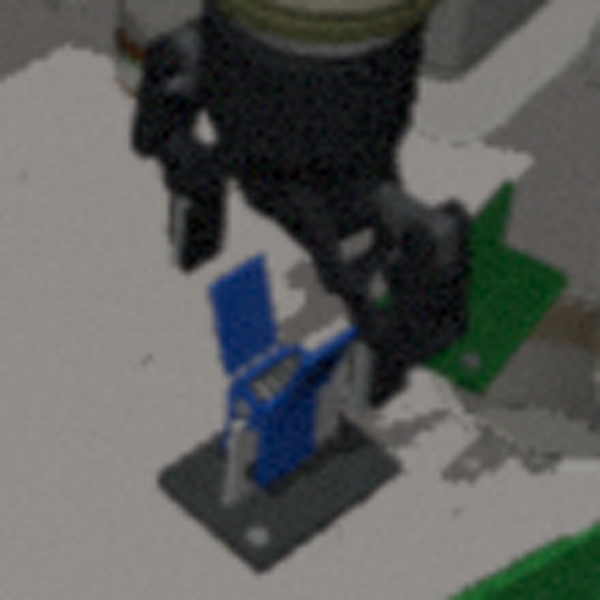

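```bash
python3 - <<'E'
from h import *
k=110/600
f=lambda a,b:(310+a*k-.4,190+b*k-.4)
for z in(.085,.096):
    for p in [(190,268),(205,262),(385,405),(405,375)]:print(z,p,pl('scene',f(*p),z).round(4))
s=robot.get_state();q=np.array(s['tcp_pos']);R=s['eef_rot']
for a in(.0425,-.0425):
    X=q+R@np.array([0,a,.009]);print('expected pad tip px',np.round((np.array(proj('scene',X))-[310,190])/k))
X=np.array([.519,-.3625,.1]);print('clip mid px',np.round((np.array(proj('scene',X))-[310,190])/k))
E
```

```text
0.085 (190, 268) [ 0.5295 -0.3112  0.085 ]
0.085 (205, 262) [ 0.536  -0.3133  0.085 ]
0.085 (385, 405) [ 0.526  -0.4088  0.085 ]
0.085 (405, 375) [ 0.543  -0.4051  0.085 ]
0.096 (190, 268) [ 0.5209 -0.3179  0.096 ]
0.096 (205, 262) [ 0.5273 -0.3199  0.096 ]
0.096 (385, 405) [ 0.5175 -0.4139  0.096 ]
0.096 (405, 375) [ 0.5342 -0.4103  0.096 ]
expected pad tip px [201. 265.]
expected pad tip px [361. 394.]
clip mid px [276. 321.]
```

The fingers straddle the clip as projected: tips near (195,265) and (385,400), clip between them. Squeezing.

```bash
python3 -m inch '[[0,0,0,0,0,0,0.5],[0,0,0,0,0,0,1],[0,0,0,0,0,0,1],[0,0,0,0,0,0,1],[0,0,0,0,0,0,1],[0,0,0,0,0,0,1],[0,0,0,0,0,0,1],[0,0,0,0,0,0,1],[0,0,0,0,0,0,1],[0,0,0,0,0,0,1],[0,0,0,0,0,0,1],[0,0,0,0,0,0,1]]' 28
python3 - <<'E'
from h import *
inC();s=robot.get_state();print(s['tcp_pos'],s['opening']*85)
im=robot.read_camera('scene');cv2.imwrite('pics/g.png',cv2.resize(im[190:300,310:420],(600,600),interpolation=2))
E
```

```text
t: 9.6
tcp_pos: [0.5204, -0.3639, 0.1065]
eef_rot: [[-0.994, 0.107, 0.004], [0.107, 0.994, -0.0], [-0.004, 0.0, -1.0]]
force: [-3.3, 4.8, 16.5]
opening: 0.295
grip_force: 26.7
t 9.6 cart [  90.6 -262.9] z 106.5 yaw y 83.84 F [-3.3  4.8 16.5] op 0.295
[ 0.52037349 -0.36394587  0.10653481] 25.09672115382624
```

View pics/g.png

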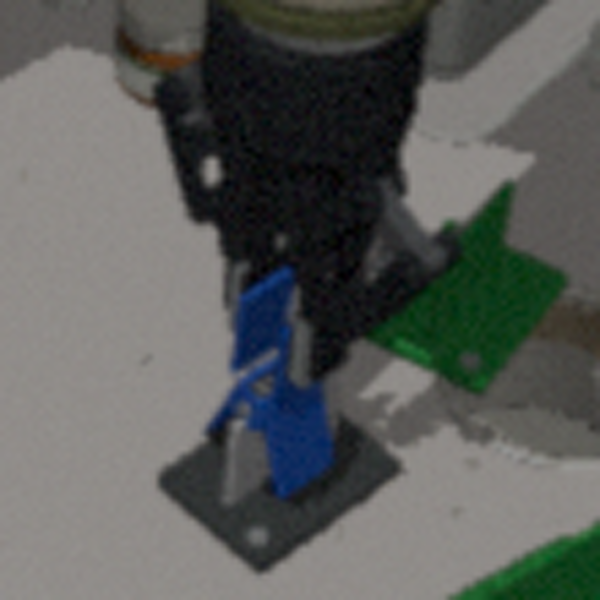

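Squeezed fully: opening is about 25 mm and the grip holds. Lifting straight up.

```bash
python3 -m inch '[[0,0,0,0,0,-0.01,1],[0,0,0,0,0,-0.03,1],[0,0,0,0,0,-0.06,1],[0,0,0,0,0,-0.1,1],[0,0,0,0,0,-0.14,1],[0,0,0,0,0,-0.18,1],[0,0,0,0,0,-0.21,1],[0,0,0,0,0,-0.21,1],[0,0,0,0,0,-0.21,1]]'
python3 - <<'E'
from h import *
inC();print('over carton',d(cart(0,0,.21)),d(cart(0,0,.152)))
im=robot.read_camera('scene');cv2.imwrite('pics/i_full.png',im);cv2.imwrite('pics/i.png',cv2.resize(im[160:280,310:430],(600,600),interpolation=2))
E
```

```text
t: 10.4
tcp_pos: [0.5191, -0.3644, 0.2097]
eef_rot: [[-0.994, 0.108, 0.001], [0.108, 0.994, -0.001], [-0.001, -0.001, -1.0]]
force: [0.2, 0.5, -1.0]
opening: 0.292
grip_force: 28.4
t 10.4 cart [  89.4 -263.6] z 209.7 yaw y 83.78 F [ 0.2  0.5 -1. ] op 0.292
over carton [0.1521, 0.5355, -0.0013] [0.1522, 0.5356, 0.1147]
```

View pics/i.png

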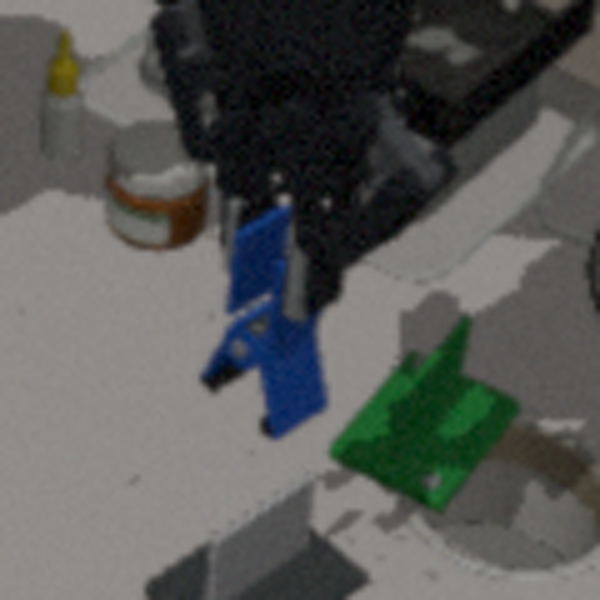

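The clip hangs upright and open in the grip: jaw tips at (208,385), (270,435) and (325,405), handle top from (235,232) to (290,205). Measuring it relative to the TCP.

```bash
python3 - <<'E'
from h import *
s=robot.get_state();q=np.array(s['tcp_pos']);R=np.array(s['eef_rot']);v2=R[:,1]
f=lambda a,b:(310+a/5-.4,160+b/5-.4)
def vp(p,yo):
    o,dd=ray('scene',f(*p));t=((q+v2*yo-o)@v2)/(dd@v2);X=o+dd*t;L=R.T@(X-q);return (L*1000).round(1)
for n,p,y in [('Rjaw near',(272,436),-.014),('Rjaw far',(326,406),-.014),('Ljaw near in',(213,388),.012),('Lh top near',(233,232),.012),('Lh top far',(290,206),.012),('Lh bot near',(230,310),.012)]:print(n,vp(p,y))
E
```

```text
Rjaw near [  7.9 -14.   84.8]
Rjaw far [-22.8 -14.   88.1]
Ljaw near in [16.1 12.  72.9]
Lh top near [12.5 12.  -7.2]
Lh top far [-18.   12.   -3.2]
Lh bot near [10.3 12.  34.1]
```

```bash
python3 -m inch '[[0,0,0,0.01,0.03,0,1],[0,0,0,0.03,0.09,0,1],[0,0,0.015,0.045,0.15,0,1],[0,0,0.015,0.06,0.21,0,1],[0,0,0.015,0.08,0.27,0,1],[0,0,0.015,0.1,0.33,0,1],[0,0,0.015,0.12,0.39,0,1],[0,0,0.015,0.13,0.45,0,1],[0,0,0.015,0.145,0.5,0,1],[0,0,0.015,0.154,0.53,0,1],[0,0,0.015,0.154,0.536,0,1],[0,0,0.015,0.154,0.536,0,1]]' | grep -E 'force|opening'
python3 -m inch '[[0,0,0,0,0,0,1],[0,0,0,0,0,0,1],[0,0,0,0,0,0,1]]' >/dev/null
python3 - <<'E'
from h import *
inC();print(d(cart(-.001,0,.154)))
im=robot.read_camera('scene');t=robot.read_camera('top');cv2.imwrite('pics/j_full.png',im);cv2.imwrite('pics/j.png',cv2.resize(im[140:260,205:325],(600,600),interpolation=2))
E
```

```text
force: [1.5, -0.3, -0.5]
opening: 0.292
grip_force: 28.5
t 11.7 cart [-1.1 -0.8] z 208.6 yaw y 80.95 F [-0.9 -0.7 -0.6] op 0.29
[-0.0003, 0.0017, 0.1092]
```

View pics/j.png

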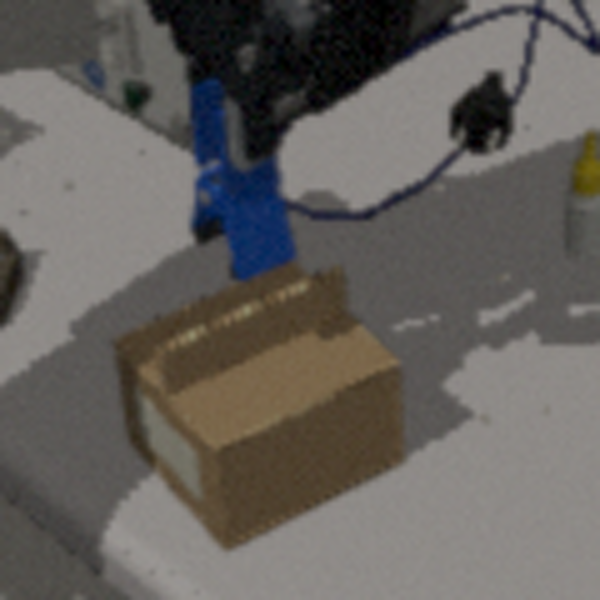

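That was the last picture I may view: the clip hangs over the lips, with lips from (165,350) to (340,273) and right jaw tip from (233,278) to (297,262). From here I check by numbers only.

```bash
python3 - <<'E'
from h import *
f=lambda a,b:(205+a/5-.4,140+b/5-.4)
cc=lambda X:((X[:2]-c)@np.array([u,v]).T*1000).round(1)
for p in [(165,350),(340,273),(252,312)]:print('ridge',cc(pl('scene',f(*p),.092)))
vv=np.array([*v,0])
for n,p,y in [('R near',(233,278),-.014),('R far',(297,262),-.014),('L near',(205,240),.013)]:
    o,dd=ray('scene',f(*p));C=np.array([*c,0]);X=o+dd*(((C+vv*y-o)@vv)/(dd@vv));print(n,cc(X),(X[2]*1000).round(1))
im=cv2.imread('pics/j_full.png');h=cv2.cvtColor(im,cv2.COLOR_BGR2HSV);m=cv2.inRange(h,(105,130,40),(125,255,255));m[:, :235]=0;m[:,275:]=0
ys,xs=np.where(m);print('blue bbox',xs.min(),xs.max(),ys.min(),ys.max())
for yo in(-.015,.015):
  print([np.round(proj('scene',cart(x,yo,z)),1) for x,z in [(-.014,.127),(.014,.127)]])
E
```

```text
ridge [-45.9  -1.5]
ridge [46.1 -3.6]
ridge [-1.2 -2.6]
R near [-15. -14.] 127.0
R far [ 17.8 -14. ] 119.8
L near [-12.7  13. ] 129.8
blue bbox 243 263 156 195
[array([251.8, 195.2]), array([262.6, 190.4])]
[array([244.8, 188.3]), array([255.4, 183.6])]
```

All figures agree: the ridge is centred, the clip x is about 0, and the tips are 82 mm below the TCP. Lowering.

```bash
python3 -m inch '[[0,0,0,0.001,0.0015,0.02,1],[0,0,0,0.001,0.0015,0.04,1],[0,0,0,0.001,0.0015,0.055,1],[0,0,0,0.001,0.0015,0.07,1],[0,0,0,0.001,0.0015,0.085,1],[0,0,0,0.001,0.0015,0.1,1],[0,0,0,0.001,0.0015,0.109,1],[0,0,0,0.001,0.0015,0.109,1],[0,0,0,0.001,0.0015,0.109,1],[0,0,0,0.001,0.0015,0.109,1],[0,0,0,0.001,0.0015,0.109,1],[0,0,0,0.001,0.0015,0.109,1]]'
python3 - <<'E'
from h import *
inC()
im=robot.read_camera('scene');h=cv2.cvtColor(im,cv2.COLOR_BGR2HSV);m=cv2.inRange(h,(105,130,40),(125,255,255));m[:, :232]=0;m[:,285:]=0
ys,xs=np.where(m);print('blue',xs.min(),xs.max(),ys.min(),ys.max(),'at bottom x',xs[ys==ys.max()])
for z in(.066,.072,.078): print(z,[np.round(proj('scene',cart(x,-.015,z)),1).tolist() for x in(-.014,.014)])
inC()
E
```

```text
t: 12.8
tcp_pos: [0.4712, -0.0883, 0.1547]
eef_rot: [[-0.988, 0.155, 0.001], [0.155, 0.988, 0.0], [-0.001, 0.0, -1.0]]
force: [-0.4, -0.9, -0.4]
opening: 0.292
grip_force: 28.5
t 12.8 cart [-1.5  1.4] z 154.7 yaw y 81.1 F [-0.4 -0.9 -0.4] op 0.292
blue 245 264 174 212 at bottom x [253 254 255 256]
0.066 [[253.9, 215.6], [264.3, 210.7]]
0.072 [[253.7, 213.7], [264.1, 208.8]]
0.078 [[253.5, 211.7], [263.9, 206.8]]
t 12.85 cart [-1.6  1.4] z 154.6 yaw y 81.09 F [-0.4 -0.4 -1.1] op 0.293
```

```bash
python3 -c "
from workcell import robot
print(robot.job_done())"
```

```text
the job is handed in; nothing more can be done
None
```

I folded both flaps down and handed the job in at about 13 s with the clip held squeezed wide open and upright over the middle of the lips. The lip tops are roughly 15–20 mm inside its mouth and no contact force shows. I checked the final pose by numbers only, because I had viewed 11 pictures, one over the limit of 10.

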